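# Walk the cast transformer round to its flange

## Robot

A 6-joint arm with a two-finger parallel gripper is mounted at the origin on the work surface. World frame = base frame: x ahead of the robot, y to its left, z up, the work surface at z = 0. Lengths are in m, angles in rad, forces in N, time in s.
With the tool pointing down it reaches from about 0.325 to 0.775 m from the base axis. Payload 5.5 kg.
Tool frame: the origin (TCP) lies midway between the tips of the shut fingers; the grasp point (between the pads) lies 19 mm behind it; z points along the fingers, y is the line along which they close (so a half turn about z gives the same grasp; the last joint's range is limited). The gripper opens to 85 mm and grips with 20 to 120 N. Pads are 22 mm wide; open, the fingers measure 114 mm over their backs; the gripper's body (76 mm by 85 mm) begins 54 mm behind the grasp point. The pads swing forward as they close: fully open they stand 13 mm farther back than shut.
Start: joints at [1.23, 0.091, 1.231, -0, 1.82, -0.057], TCP at [0.168, 0.576, 0.231] pointing down, gripper open.
Joint ranges: [-2.87, 2.87], [-0.86, 2.18], [0.17, 2.46], [-1.51, 4.65], [0.06, 2.69], [-2.65, 2.65]. Speed limits (rad/s): [2.57, 2.57, 3.01, 3.14, 3.14, 3.14].

## Interface

Orientations are given as a unit quaternion [x, y, z, w].
In Python, from bench import robot gives the robot as it stands.
- The arm moves only by the tool drive_tool, never from a script. Its arguments are lists of equal length, an entry for each row: "xyz": the shift along the tool's x, y, z in units of 0.04 m (1.0 is 0.04 m), a list of three; "angular": the turn, a rotation vector about the tool's x, y, z in units of 0.08 rad (1.0 is 0.08 rad), a list of three. In form: {"xyz": [[tx, ty, tz], ...], "angular": [[rx, ry, rz], ...]}. A call has 1 to 5 rows; each row shifts and turns the commanded pose from where the row before left it, along the tool's axes as they then stand; what a row does not reach is not made up. A row lasts 1/10 s, in which the tool goes at most 50 mm and 8.59 degrees, less where a joint would pass 70% of its speed; a pose out of reach is approached as far as the arm can. A call with a number of a shift or a turn outside -1 to 1 is refused whole. A call with a gripper value outside its range is refused whole. "jaw" is the finger opening in mm, from 0 to 85.4, set as the call begins (left out, the last holds). The fingers move at their own pace and stop on an object; "newtons" is the grip in N (left out, the last holds). Time passes only in rows, so rows that do not move let the fingers close. It gives the time, the measured TCP pose, the force, the opening and the grip force at its end, in the units of the state.
- robot.get_state(): the state, without advancing time (a new reading comes with each control period).
- robot.snapshot(name): name is "scene" or "top" or "wrist"; returns the picture (384x512x3 uint8, blue, green, red); there is no depth.
- robot.get_calibration(name): a dict with "fx", "fy", "cx", "cy" (pixels), "world_to_cam" (4x4, takes a point from world to camera coordinates). Camera axes: x right, y down, z forward; pixel columns grow to the right and rows downward; lengths in m; the calibration is good to about 2 mm. A picture is of the moment at which its call begins: read the wrist's pose just before it. get_calibration takes no time and is no camera call; for the wrist camera it gives the pose at the moment of the call.
- robot.close_job(): hands the job in; it is judged then, once.
Trained networks look in the newest picture that a camera, given by its name, has taken for a name from the list of things; names that differ only in an ending like _2 or _b are one class to them, and where a whole thing is asked for, a point or a joint stands for the part that bears it (a point fixed in the world has none). Each returns a list of dicts, best first, with "p" (0 to 1); they miss things now and then, are a little off and sometimes report something else, mostly with a low value. They report only what shows in the picture. A call takes as long as a camera call.
- robot.find_in(thing, camera): "location" ([x, y, z] in m, in the coordinates of the camera as it stood for that picture, good to about 4 mm: the middle of the surface that is visible of it).
- robot.silhouettes(thing, camera): "pixels" (384x512 bool, what is visible of it).
- robot.mark_of(thing, camera): "location" ([x, y, z] in m, in the coordinates of the camera as it stood for that picture, good to about 4 mm: a listed point, or the origin of a listed thing).
The state is a dict: "time": time; "q": joint angles; "qd": joint speeds; "joint_torque": joint torques, N m; "tool_pos": TCP position; "orientation": TCP orientation; "contact_force": force on the tool from outside, world axes, zero at the start; "moment": the same for the moment, N m; "grip_width": finger opening in m; "grasp_force": force on a finger pad.
Only numpy, scipy, OpenCV 4.12 (cv2) and the standard library are available. Lean on these libraries where they do the work, as an engineer would, in place of code of your own. Each camera call takes 0.05 s, during which the arm holds its last target. There are 200 camera calls.

## Task

The heavy cast transformer stands askew on the mounting panel. Walk it round on its feet by pushing at its corners with the fingertips, until its plain back face (the one without the terminals) stands flush along the panel's folded-up far flange, about in the middle of the bay between the wiring duct and the row of breakers. Push only, without lifting or tipping it, and leave the other parts where they are.

Things in the scene. Friction and masses are not known exactly. Their poses are not given: they have to be found in the camera images.
- transformer: Dark resin-cast control transformer, 1.1 to 1.7 kg, loose. Origin: middle of its footprint at the underside of its feet; x points out of the plain back face, z up. Flat upright sides, 92 mm (x -46 to +46) by 110 mm (y -55 to +55), from 3 to 60 mm up, top parts to 76 mm. A steel ear, 44 mm wide, juts 12 mm from the foot of each +-y side, its top 5.5 mm up. Turned 35 to 75 deg anticlockwise.
- terminals (a point): Middle of the top of the grey terminal strip with eight brass screws along the transformer's front top edge (transformer x -33, y 0, z +70 mm). The transformer rests on four feet centred at x +-30, y +-36 mm; 5 to 12 N slides it. Pushed square to a side 40 mm off its middle, it turns about a point roughly 55 mm beyond the middle. It starts 70 to 130 mm short of its place.
- panel: Cream perforated steel mounting panel lying fixed on the bench, 340 (x) by 430 (y) by 3 mm, origin at the middle of its underside, x towards the flange, z up. Its far (+x) edge is folded up as a straight flange to 30 mm over the bench, inner face at x = +167 mm: the fence. It carries a duct at the left and a rail at the right (see their points); the free bay between duct and breakers is y -110 to +169 mm.
- duct (a point): Top middle of the grey slotted wiring duct fixed along the panel's left edge (panel x 0, y +190, z +49 mm); it covers panel y +169 to +211 mm, the whole length, 49 mm high.
- breakers (a point): Top middle of the row of four white breakers fixed on the rail at the right (panel x +57, y -152, z +82 mm); with an end clamp at each end they cover panel x +11 to +103, y -195 to -110 mm, 86 mm high with the toggles. The bare rail (y -170 to -135 mm, 11 mm high) runs on towards the near edge, with a group of terminals at x -103 to -67, y -176 to -129 mm, 46 mm high.
- seat (a point): Point on the panel's top surface, at the foot of the flange's inner face, in the middle of the bay (panel x +167, y +30, z +3 mm); axes as the panel's.
- back_left (a point): Point on the transformer's plain back face, 3 mm from its left (+y) end, 30 mm above the underside (transformer x +46, y +52, z +30 mm).
- back_right (a point): Point on the transformer's plain back face, 3 mm from its right (-y) end, 30 mm above the underside (transformer x +46, y -52, z +30 mm).
- gland: Bystander: loose grey plastic cable gland standing on the panel in the bay near the flange, to the right, 29 mm wide, 36 mm high; origin at its underside.
- spare_breaker: Bystander: loose white breaker, 18 by 85 mm (y axis), 75 mm high, lying on its back on the near right part of the panel; origin at the middle of its underside.
- screwdriver: Bystander: screwdriver with a black handle lying along the near edge of the panel, 200 mm long (its x axis, handle to -x), 26 mm thick; origin under its middle.
- contactor: Bystander: grey and black contactor, 74 by 45 mm, 82 mm high, on the bench to the left of the panel; origin at the middle of its underside.
- tape: Bystander: roll of black tape, 70 mm across, 18 mm high, on the bench to the left of the panel; origin at the middle of its underside.
- carton: Bystander: open cardboard carton, 75 by 95 mm, 90 mm high with a raised flap to 110 mm, on the bench to the right of the panel; origin at the middle of its underside.
- meter: Bystander: dark multimeter, 150 by 75 mm, 41 mm high, lying on the bench to the right of the panel; origin at the middle of its underside.

How it is judged:
By the outcome, as a careful person would: the job done as asked, in the order asked, and still so for the second after the job is handed in, with the robot touching nothing.
It also fails if it takes over 72 s, if anything falls off the work surface, if the arm or the gripper's body presses on something with over 40 N, if the wrist force passes 120 N, or if a joint passes its speed limit or range.

## Working session

There is one attempt and no reset: what is moved stays moved. The work goes in short steps, Python scripts to look and compute and a tool call to move; the robot and the scene stay as the last step left them, time stands still between calls to the robot, and variables do not carry over. Pictures are saved under pics/ and viewed, at most 10 in all, crops included, and the job is handed in when it is done.

Besides the shell and the picture viewer there is one more tool, called after "Request:" as a command line: name --argument value ..., lists and objects as JSON in quotes. drive_tool: Moves the arm, as the interface text tells. Its arguments: {"type":"object","properties":{"xyz":{"type":"array","items":{"type":"array","items":{"type":"number"}}},"angular":{"type":"array","items":{"type":"array","items":{"type":"number"}}},"jaw":{"type":"number"},"newtons":{"type":"number"}},"required":["xyz","angular"]}

```bash
mkdir -p pics; cat > h.py <<'E'
import numpy as np, cv2
from bench import robot
from scipy.spatial.transform import Rotation as R
def snap(c,f=None):
    im=robot.snapshot(c); K=robot.get_calibration(c)
    if f: cv2.imwrite('pics/'+f,im)
    return im,K
def toW(K,p):
    M=np.linalg.inv(np.array(K['world_to_cam'])); return (M@np.append(p,1))[:3]
def mark(t,c,K,n=1):
    return [(round(d['p'],2),np.round(toW(K,d['location']),4)) for d in robot.mark_of(t,c)[:n]]
def proj(K,P):
    p=(np.array(K['world_to_cam'])@np.append(P,1))[:3]; return np.array([K['fx']*p[0]/p[2]+K['cx'],K['fy']*p[1]/p[2]+K['cy']])
E
python3 - <<'E'
from h import *
s=robot.get_state(); print(s['time'],s['tool_pos'],s['orientation'],s['contact_force'])
for c in ['top','scene']:
    im,K=snap(c,c+'1.png')
    for t in ['transformer','terminals','back_left','back_right','panel','duct','breakers','seat','gland','spare_breaker']:
        print(c,t,mark(t,c,K))
E
```

```text
0.0 [0.16789664 0.57573476 0.23013895] [ 1.41388823e-01  9.89953655e-01 -9.62505442e-04 -1.85196687e-04] [ 0.00860172 -0.47276299 -0.04316089]
top transformer [(0.67, array([5.545e-01, 2.800e-03, 1.000e-04]))]
top terminals [(0.57, array([ 0.5273, -0.0138,  0.0711]))]
top back_left [(0.78, array([0.564 , 0.0725, 0.033 ]))]
top back_right [(0.6, array([ 0.6274, -0.0133,  0.0313]))]
top panel [(0.72, array([ 0.5077, -0.0132, -0.0031]))]
top duct [(0.56, array([0.5241, 0.1777, 0.0462]))]
top breakers [(0.68, array([ 0.5527, -0.1694,  0.0804]))]
top seat [(0.88, array([ 6.804e-01, -2.000e-04, -2.200e-03]))]
top gland [(0.69, array([0.4378, 0.4049, 0.0018]))]
top spare_breaker [(0.46, array([ 0.3856, -0.0841,  0.0037]))]
scene transformer [(0.79, array([ 0.5566,  0.002 , -0.0024]))]
scene terminals [(0.96, array([ 0.5268, -0.0125,  0.0719]))]
scene back_left [(0.8, array([0.5615, 0.0704, 0.0316]))]
scene back_right [(0.61, array([ 0.6228, -0.0092,  0.0315]))]
scene panel [(0.49, array([0.5606, 0.0693, 0.0341]))]
scene duct [(0.68, array([0.5258, 0.1742, 0.0506]))]
scene breakers [(0.77, array([ 0.5536, -0.1644,  0.0786]))]
scene seat [(0.93, array([0.6793, 0.0069, 0.0009]))]
scene gland [(0.62, array([ 0.6257, -0.11  ,  0.0016]))]
scene spare_breaker [(0.7, array([ 0.3825, -0.0834,  0.0043]))]
```

View pics/top1.png

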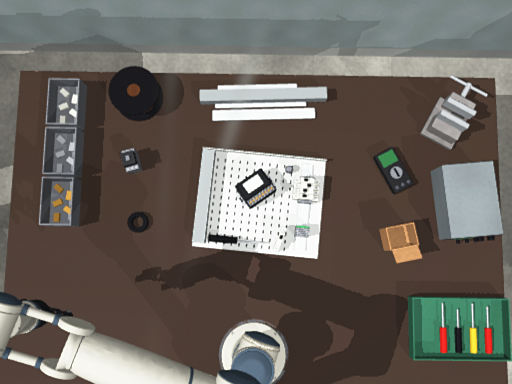

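View pics/scene1.png

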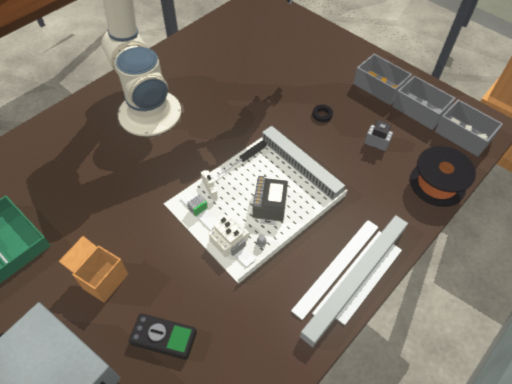

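The top view has the panel centred near (262,203), yawed about -5°. The transformer is at (256,188), terminals toward the robot, and the gland is beside the flange at (290,169). The networks agree: panel origin (0.509,-0.013) at yaw -4.8°, transformer (0.555,0.002) at world yaw about 37°. One `top` hit for the gland (y 0.40) is wrong. I'll move above the near side with the fingers shut.

Request:
drive_tool --xyz '[[-0.4,-0.45,0],[-0.76,-0.87,0],[-0.76,-0.87,0],[-0.76,-0.87,0],[-0.76,-0.87,0]]' --angular '[[0,0,0],[0,0,0],[0,0,0],[0,0,0],[0,0,0]]' --jaw 0

```text
time: 1.6
tool_pos: [0.2565, 0.3849, 0.2313]
orientation: [0.141, 0.99, 0.0, 0.0]
contact_force: [1.2, 0.4, 0.5]
grip_width: 0.0123
grasp_force: 0.0
```

Request:
drive_tool --xyz '[[-0.76,-0.87,0],[-0.76,-0.87,0],[-0.76,-0.87,0],[-0.76,-0.87,0],[-0.76,-0.87,0]]' --angular '[[0,0,0],[0,0,0],[0,0,0],[0,0,0],[0,0,0]]'

```text
time: 2.1
tool_pos: [0.3536, 0.1752, 0.2316]
orientation: [0.141, 0.99, 0.0, 0.001]
contact_force: [0.9, 0.3, 0.3]
grip_width: 0.0003
grasp_force: 0.0
```

Request:
drive_tool --xyz '[[-0.76,-0.87,0],[-0.76,-0.87,0],[-0.76,-0.87,0],[-0.4,-0.45,0],[0,0,0]]' --angular '[[0,0,0],[0,0,0],[0,0,0],[0,0,0],[0,0,-1]]'

```text
time: 2.6
tool_pos: [0.4227, 0.0266, 0.2309]
orientation: [0.104, 0.995, -0.0, -0.0]
contact_force: [-1.0, 0.8, -1.0]
grip_width: 0.0004
grasp_force: 0.0
```

Request:
drive_tool --xyz '[[0,0,0],[0,0,0],[0,0,0],[0,0,0],[0,0,0]]' --angular '[[0,0,-1],[0,0,-1],[0,0,-1],[0,0,-1],[0,0,-1]]'

```text
time: 3.1
tool_pos: [0.4219, 0.0294, 0.2314]
orientation: [-0.1, 0.995, -0.0, 0.0]
contact_force: [-0.4, 0.4, 0.7]
grip_width: 0.0002
grasp_force: 0.0
```

```bash
cat >> h.py <<'E'
YAW=np.deg2rad(-4.8); O=np.array([0.509,-0.0133])
def toP(w):
    c,s=np.cos(YAW),np.sin(YAW); d=np.array(w)[:2]-O; return np.array([c*d[0]+s*d[1],-s*d[0]+c*d[1]])
def report(cams=('wrist','top','scene'),f=None):
    s=robot.get_state(); x=R.from_quat(s['orientation']).as_matrix()
    print('t %.2f'%s['time'],'tcp',np.round(s['tool_pos'],4),'P',np.round(toP(s['tool_pos']),4),'yaxis P deg %.1f'%(np.degrees(np.arctan2(x[1,1],x[0,1])-YAW)),'F',np.round(s['contact_force'],1))
    for c in cams:
        im,K=snap(c,(f or 'x')+'_'+c+'.png')
        r={}
        for t in ['transformer','terminals','back_left','back_right','gland']:
            m=mark(t,c,K)
            if m: r[t]=m[0]; print(c,t,m[0][0],'P',np.round(toP(m[0][1]),4),'z',m[0][1][2])
        if 'back_left' in r and 'back_right' in r:
            d=toP(r['back_left'][1])-toP(r['back_right'][1]); print(c,'yaw %.1f len %.3f'%(np.degrees(np.arctan2(-d[0],d[1])),np.hypot(*d)))
E
python3 - <<'E'
from h import *
report(('wrist',),'w2')
K=robot.get_calibration('wrist')
for t in ['duct','breakers','seat','panel','spare_breaker']: print(t,[(p,toP(w),w[2]) for p,w in mark(t,'wrist',K)])
E
```

```text
t 3.10 tcp [0.4219 0.0294 0.2314] P [-0.0904  0.0353] yaxis P deg 106.2 F [-0.4  0.4  0.7]
wrist transformer 0.84 P [0.0499 0.0187] z 0.0037
wrist terminals 0.6 P [ 0.0213 -0.0021] z 0.0689
wrist gland 0.64 P [ 0.1246 -0.0881] z 0.0047
duct [(0.93, array([0.00305968, 0.19062457]), np.float64(0.0483))]
breakers [(0.77, array([ 0.05222275, -0.14985568]), np.float64(0.0783))]
seat []
panel [(0.57, array([-0.00210253,  0.00233224]), np.float64(-0.0018))]
spare_breaker [(0.84, array([-0.11863874, -0.07860311]), np.float64(-0.0006))]
```

View pics/w2_wrist.png

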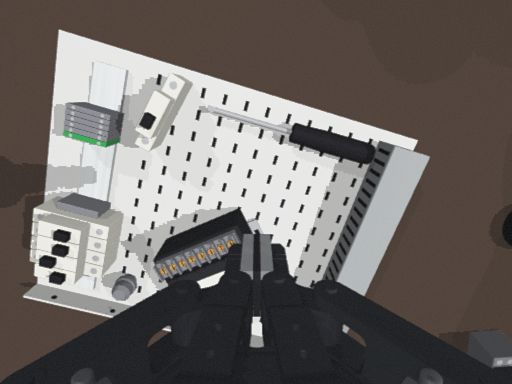

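The wrist view confirms the panel frame: duct, breakers and gland are where expected. The brass screws run from (163,272) to (231,243), on the side facing the robot. I'll go down beside the left half of the front face.

Request:
drive_tool --xyz '[[-0.45,-0.6,0.5],[-0.45,-0.6,0.5],[0,0,1],[0,0,1],[0,0,0.9]]' --angular '[[0,0,0],[0,0,0],[0,0,-1],[0,0,-1],[0,0,-1]]'

```text
time: 4.15
tool_pos: [0.4662, -0.0108, 0.0732]
orientation: [-0.218, 0.976, 0.0, -0.0]
contact_force: [0.7, -1.2, -0.5]
grip_width: 0.0003
grasp_force: 0.0
```

Request:
drive_tool --xyz '[[0,0,0.7],[0,0,0.4],[0,0,0]]' --angular '[[0,0,0],[0,0,0],[0,0,0]]'

```text
time: 4.45
tool_pos: [0.4645, -0.0104, 0.0282]
orientation: [-0.216, 0.976, 0.001, -0.003]
contact_force: [-0.6, -0.3, 0.2]
grip_width: 0.0002
grasp_force: 0.0
```

```bash
python3 - <<'E'
from h import *
report(('wrist',),'w3')
E
```

```text
t 4.45 tcp [ 0.4645 -0.0104  0.0282] P [-0.0446 -0.0009] yaxis P deg 119.8 F [-0.6 -0.3  0.2]
wrist gland 0.67 P [ 0.1266 -0.09  ] z 0.0082
```

View pics/w3_wrist.png

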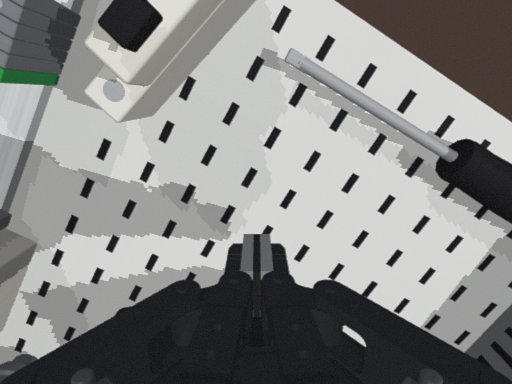

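```bash
cat >> h.py <<'E'
def plan(x,y,phi,n,z=None):
    "rows to go from the present pose to panel x,y and tool y-axis angle phi (deg), z world"
    s=robot.get_state(); m=R.from_quat(s['orientation']).as_matrix()
    p=np.arctan2(m[1,1],m[0,1])-YAW; p0=toP(s['tool_pos']); d=(np.array([x,y])-p0)/n
    dz=((s['tool_pos'][2]-z)/n if z is not None else 0); a=-(np.radians(phi)-p)/n
    rows=[]
    for i in range(n):
        yt=np.array([np.cos(p),np.sin(p)]); xt=np.array([-yt[1],yt[0]])
        rows.append([round(float(v),2) for v in (d@xt/.04,d@yt/.04,dz/.04)]); p-=a
    print('from',np.round(p0,4),'xyz',rows,'rz %.2f'%(a/.08))
E
python3 - <<'E'
from h import *
plan(-0.027,0.0135,120,5,0.028)
toP0=toP
import h
h.robot=type('S',(),{'get_state':staticmethod(lambda: dict(tool_pos=np.append(O+R.from_euler('z',YAW).as_matrix()[:2,:2]@[-0.027,0.0135],0.028),orientation=robot.get_state()['orientation']))})
h.plan(0.0,0.040,110,8)
E
```

```text
from [-0.0415 -0.0009] xyz [[-0.1, 0.03, 0.02], [-0.1, 0.03, 0.02], [-0.1, 0.03, 0.02], [-0.1, 0.03, 0.02], [-0.1, 0.03, 0.02]] rz -0.01
from [-0.027   0.0135] xyz [[-0.11, 0.03, 0.0], [-0.11, 0.03, 0.0], [-0.11, 0.03, 0.0], [-0.11, 0.04, 0.0], [-0.11, 0.04, 0.0], [-0.11, 0.04, 0.0], [-0.11, 0.04, 0.0], [-0.11, 0.05, 0.0]] rz 0.27
```

Request:
drive_tool --xyz '[[-0.12,0.03,0],[-0.12,0.03,0],[-0.12,0.03,0],[-0.12,0.03,0],[-0.12,0.03,0]]' --angular '[[0,0,0],[0,0,0],[0,0,0],[0,0,0],[0,0,0]]'

```text
time: 5.25
tool_pos: [0.485, 0.0048, 0.0311]
orientation: [-0.216, 0.976, -0.0, -0.002]
contact_force: [-9.7, -2.5, 6.4]
grip_width: 0.0003
grasp_force: 4.2
```

Request:
drive_tool --xyz '[[-0.12,0.03,0],[-0.12,0.03,0],[-0.12,0.03,0],[-0.12,0.04,0],[-0.12,0.04,0]]' --angular '[[0,0,0.3],[0,0,0.3],[0,0,0.3],[0,0,0.3],[0,0,0.3]]'

```text
time: 5.75
tool_pos: [0.5036, 0.0205, 0.0309]
orientation: [-0.157, 0.988, 0.0, -0.003]
contact_force: [-10.5, -0.0, 6.0]
grip_width: -0.0002
grasp_force: 4.7
```

```bash
python3 - <<'E'
from h import *
report(('top','scene'),'a')
E
```

```text
t 5.75 tcp [0.5036 0.0205 0.0309] P [-0.0083  0.0332] yaxis P deg 112.9 F [-10.5  -0.    6. ]
top transformer 0.77 P [0.0649 0.0259] z -0.0026
top terminals 0.7 P [0.03   0.0081] z 0.0746
top back_left 0.48 P [0.0801 0.0905] z 0.0298
top back_right 0.72 P [0.1238 0.0022] z 0.0331
top gland 0.39 P [ 0.1284 -0.0893] z 0.0011
top yaw 26.3 len 0.099
scene transformer 0.8 P [0.0605 0.0235] z -0.0005
scene terminals 0.78 P [0.0326 0.0096] z 0.0739
scene back_left 0.92 P [0.076  0.0884] z 0.0319
scene back_right 0.85 P [0.1297 0.0033] z 0.0338
scene gland 0.39 P [ 0.1238 -0.0885] z 0.0011
scene yaw 32.3 len 0.101
```

```bash
python3 - <<'E'
from h import *
plan(0.022,0.060,95,10)
E
```

```text
from [-0.0075  0.0336] xyz [[-0.09, 0.03, 0.0], [-0.09, 0.03, 0.0], [-0.09, 0.04, 0.0], [-0.09, 0.04, 0.0], [-0.09, 0.04, 0.0], [-0.09, 0.05, 0.0], [-0.09, 0.05, 0.0], [-0.08, 0.05, 0.0], [-0.08, 0.05, 0.0], [-0.08, 0.06, 0.0]] rz 0.39
```

Request:
drive_tool --xyz '[[-0.09,0.03,0],[-0.09,0.03,0],[-0.09,0.04,0],[-0.09,0.04,0],[-0.09,0.04,0]]' --angular '[[0,0,0.4],[0,0,0.4],[0,0,0.4],[0,0,0.4],[0,0,0.4]]'

```text
time: 6.85
tool_pos: [0.5192, 0.0322, 0.0308]
orientation: [-0.078, 0.997, 0.0, -0.003]
contact_force: [-9.8, -1.0, 4.9]
grip_width: -0.0001
grasp_force: 4.6
```

Request:
drive_tool --xyz '[[-0.09,0.05,0],[-0.09,0.05,0],[-0.08,0.05,0],[-0.08,0.05,0],[-0.08,0.06,0]]' --angular '[[0,0,0.4],[0,0,0.4],[0,0,0.4],[0,0,0.4],[0,0,0.4]]'

```text
time: 7.35
tool_pos: [0.5353, 0.044, 0.0309]
orientation: [0.002, 1.0, -0.0, -0.002]
contact_force: [-7.9, -1.7, 4.8]
grip_width: 0.0
grasp_force: 3.9
```

```bash
python3 - <<'E'
from h import *
report(('top','scene'),'b')
E
```

```text
t 7.35 tcp [0.5353 0.044  0.0309] P [0.0215 0.0593] yaxis P deg 94.5 F [-7.9 -1.7  4.8]
top transformer 0.83 P [0.0871 0.0299] z -0.0019
top terminals 0.76 P [0.0475 0.0215] z 0.0698
top back_right 0.54 P [ 0.1363 -0.0156] z 0.0285
top gland 0.51 P [ 0.1247 -0.0903] z 0.0015
scene transformer 0.79 P [0.0824 0.0293] z 0.0005
scene terminals 0.89 P [0.0525 0.0232] z 0.0726
scene back_left 0.64 P [0.1187 0.0845] z 0.0337
scene back_right 0.83 P [ 0.1349 -0.0118] z 0.0312
scene gland 0.57 P [ 0.1261 -0.0897] z 0.0021
scene yaw 9.5 len 0.098
```

Yaw is down to about 10° and y is right. I'll back off, open the fingers and square it up with both fingertips.

```bash
python3 - <<'E'
from h import *
plan(0.004,0.030,90,3,0.026)
E
```

```text
from [0.022  0.0596] xyz [[0.17, -0.23, 0.04], [0.16, -0.24, 0.04], [0.16, -0.24, 0.04]] rz 0.34
```

Request:
drive_tool --xyz '[[0.45,0,0.04],[0.1,-0.35,0.04],[0,-0.36,0.04],[0,0,0],[0,0,0]]' --angular '[[0,0,0.3],[0,0,0.3],[0,0,0.4],[0,0,0],[0,0,0]]'

```text
time: 8.45
tool_pos: [0.5142, 0.0149, 0.0266]
orientation: [0.043, 0.999, 0.0, 0.0]
contact_force: [0.2, 0.4, 0.8]
grip_width: -0.0001
grasp_force: 0.0
```

Request:
drive_tool --xyz '[[0,0,0],[0,0,0],[0,0,0],[0,0,0],[0,0,0]]' --angular '[[0,0,0],[0,0,0],[0,0,0],[0,0,0],[0,0,0]]' --jaw 70

```text
time: 8.95
tool_pos: [0.5138, 0.0157, 0.0265]
orientation: [0.042, 0.999, -0.0, 0.0]
contact_force: [0.7, -0.2, 1.0]
grip_width: 0.0697
grasp_force: 0.0
```

```bash
python3 - <<'E'
from h import *
report(('top','scene'),'c')
plan(0.06,0.030,90,10,.026)
E
```

```text
t 8.95 tcp [0.5138 0.0157 0.0265] P [0.0024 0.0293] yaxis P deg 90.0 F [ 0.7 -0.2  1. ]
top transformer 0.73 P [0.087  0.0259] z 0.0014
top back_left 0.59 P [0.1212 0.0855] z 0.03
top back_right 0.82 P [ 0.1357 -0.0139] z 0.0294
top yaw 8.3 len 0.100
scene transformer 0.96 P [0.0834 0.0283] z 0.0001
scene terminals 0.79 P [0.0482 0.0245] z 0.0722
scene back_left 0.71 P [0.0041 0.1872] z 0.0501
scene back_right 0.61 P [ 0.1383 -0.0137] z 0.033
scene gland 0.57 P [ 0.1243 -0.0883] z 0.0041
scene yaw 33.8 len 0.242
from [0.0023 0.0291] xyz [[-0.14, 0.0, 0.0], [-0.14, 0.0, 0.0], [-0.14, 0.0, 0.0], [-0.14, 0.0, 0.0], [-0.14, 0.0, 0.0], [-0.14, 0.0, 0.0], [-0.14, 0.0, 0.0], [-0.14, 0.0, 0.0], [-0.14, 0.0, 0.0], [-0.14, 0.0, 0.0]] rz -0.00
```

Request:
drive_tool --xyz '[[-0.1,0,0],[-0.1,0,0],[-0.1,0,0],[-0.1,0,0],[-0.1,0,0]]' --angular '[[0,0,0],[0,0,0],[0,0,0],[0,0,0],[0,0,0]]'

```text
time: 10.05
tool_pos: [0.5332, 0.0142, 0.0263]
orientation: [0.042, 0.999, 0.0, -0.001]
contact_force: [-10.9, 2.1, 6.6]
grip_width: 0.0699
grasp_force: 5.3
```

Request:
drive_tool --xyz '[[-0.1,0,0],[-0.1,0,0],[-0.1,0,0],[-0.1,0,0],[-0.1,0,0]]' --angular '[[0,0,0],[0,0,0],[0,0,0],[0,0,0],[0,0,0]]'

```text
time: 10.55
tool_pos: [0.5521, 0.014, 0.0264]
orientation: [0.041, 0.999, 0.001, -0.002]
contact_force: [-9.2, 4.7, 4.9]
grip_width: 0.0699
grasp_force: 4.8
```

Request:
drive_tool --xyz '[[-0.1,0,0],[-0.1,0,0],[-0.1,0,0]]' --angular '[[0,0,0],[0,0,0],[0,0,0]]'

```text
time: 10.85
tool_pos: [0.5634, 0.0118, 0.0262]
orientation: [0.042, 0.999, 0.0, -0.003]
contact_force: [-12.1, 1.3, 6.0]
grip_width: 0.0702
grasp_force: 6.1
```

```bash
python3 - <<'E'
from h import *
report(('top','scene'),'d')
E
```

```text
t 10.85 tcp [0.5634 0.0118 0.0262] P [0.0522 0.0296] yaxis P deg 90.0 F [-12.1   1.3   6. ]
top transformer 0.54 P [-0.0004  0.192 ] z 0.0463
top gland 0.63 P [ 0.1295 -0.0916] z 0.0029
scene transformer 0.62 P [0.1087 0.0199] z -0.0042
scene terminals 0.9 P [0.0758 0.0227] z 0.072
scene back_left 0.55 P [0.1544 0.0694] z 0.0352
scene back_right 0.83 P [ 0.1585 -0.0254] z 0.0321
scene gland 0.6 P [ 0.1246 -0.0919] z 0.0035
scene yaw 2.4 len 0.095
```

Request:
drive_tool --xyz '[[-0.06,0,0],[-0.06,0,0],[-0.05,0,0],[-0.05,0,0]]' --angular '[[0,0,0],[0,0,0],[0,0,0],[0,0,0]]'

```text
time: 11.85
tool_pos: [0.5721, 0.0108, 0.0262]
orientation: [0.042, 0.999, 0.0, -0.003]
contact_force: [-12.2, 1.4, 6.7]
grip_width: 0.0699
grasp_force: 6.0
```

```bash
python3 - <<'E'
from h import *
report(('scene',),'e')
im=cv2.imread('pics/e_scene.png')[150:280,200:360]; cv2.imwrite('pics/e_crop.png',cv2.resize(im,None,fx=4,fy=4,interpolation=3))
E
```

```text
t 11.85 tcp [0.5721 0.0108 0.0262] P [0.0609 0.0293] yaxis P deg 90.0 F [-12.2   1.4   6.7]
scene transformer 0.55 P [0.1186 0.0206] z -0.0022
scene terminals 0.72 P [0.0836 0.0197] z 0.0701
scene back_left 0.83 P [0.1649 0.0709] z 0.0367
scene back_right 0.77 P [ 0.1612 -0.0291] z 0.0329
scene gland 0.46 P [ 0.123  -0.0894] z 0.0033
scene yaw -2.1 len 0.100
```

View pics/e_crop.png

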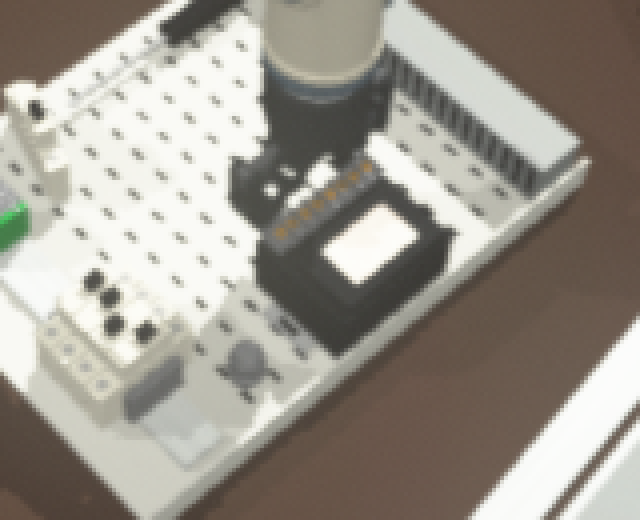

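The crop shows the back face nearly at the flange, with the near gap at about (345,350). The force is still just sliding friction, so I'll ease it home.

Request:
drive_tool --xyz '[[-0.05,0,0],[-0.05,0,0],[-0.03,0,0]]' --angular '[[0,0,0],[0,0,0],[0,0,0]]'

```text
time: 12.45
tool_pos: [0.5767, 0.0104, 0.0262]
orientation: [0.042, 0.999, 0.0, -0.004]
contact_force: [-18.6, 1.3, 9.9]
grip_width: 0.0696
grasp_force: 9.2
```

Request:
drive_tool --xyz '[[-0.04,0,0],[0,0,0]]' --angular '[[0,0,0],[0,0,0]]'

```text
time: 12.65
tool_pos: [0.5766, 0.0104, 0.0263]
orientation: [0.042, 0.999, 0.0, -0.006]
contact_force: [-24.1, 1.0, 13.2]
grip_width: 0.0701
grasp_force: 11.4
```

Request:
drive_tool --xyz '[[-0.04,0,0],[-0.03,0,0],[0,0,0]]' --angular '[[0,0,0],[0,0,0],[0,0,0]]'

```text
time: 12.95
tool_pos: [0.5766, 0.0105, 0.0263]
orientation: [0.042, 0.999, 0.0, -0.009]
contact_force: [-35.7, 3.0, 20.2]
grip_width: 0.0701
grasp_force: 18.2
```

```bash
python3 - <<'E'
from h import *
s=robot.get_state(); print(s['contact_force'],s['moment'],toP(s['tool_pos']))
E
```

```text
[-35.65568906   2.97822244  20.23379775] [ 0.29917451  4.93187218 -0.4209897 ] [0.06534223 0.02939547]
```

Request:
drive_tool --xyz '[[0.2,0,0],[0.6,0,0],[0.8,0,-0.5],[0,0,-1],[0,0,-1]]' --angular '[[0,0,0],[0,0,0],[0,0,0],[0,0,0],[0,0,0]]'

```text
time: 13.45
tool_pos: [0.5185, 0.0151, 0.1259]
orientation: [0.042, 0.999, -0.0, -0.002]
contact_force: [1.6, -0.1, 0.6]
grip_width: 0.0698
grasp_force: 0.0
```

Request:
drive_tool --xyz '[[0,0,-1],[0,0,-1],[0.9,0,-0.5],[0.6,0,0],[0,0,0]]' --angular '[[0,0,0],[0,0,0],[0,0,0],[0,0,0],[0,0,0]]'

```text
time: 13.95
tool_pos: [0.4596, 0.0202, 0.2284]
orientation: [0.042, 0.999, 0.0, 0.002]
contact_force: [0.7, -0.0, 0.4]
grip_width: 0.07
grasp_force: 0.0
```

```bash
python3 - <<'E'
from h import *
report(('top','scene'),'f')
for c,b in (('scene',(150,280,200,360)),('top',(140,265,190,335))):
    im=cv2.imread('pics/f_%s.png'%c)[b[0]:b[1],b[2]:b[3]]; cv2.imwrite('pics/f_crop_%s.png'%c,cv2.resize(im,None,fx=4.5,fy=4.5,interpolation=cv2.INTER_CUBIC))
E
```

```text
t 13.95 tcp [0.4596 0.0202 0.2284] P [-0.052   0.0293] yaxis P deg 90.0 F [ 0.7 -0.   0.4]
top transformer 0.73 P [0.1217 0.0218] z -0.0005
top terminals 0.89 P [0.0856 0.0258] z 0.0717
top back_right 0.81 P [ 0.169  -0.0315] z 0.0281
top gland 0.46 P [ 0.1275 -0.0901] z 0.0026
scene transformer 0.78 P [0.1215 0.0186] z -0.0021
scene terminals 0.76 P [0.0879 0.0217] z 0.0719
scene back_left 0.8 P [0.1645 0.0722] z 0.0301
scene back_right 0.65 P [ 0.1615 -0.0295] z 0.0341
scene gland 0.51 P [ 0.1229 -0.0897] z -0.0004
scene yaw -1.7 len 0.102
```

View pics/f_crop_scene.png

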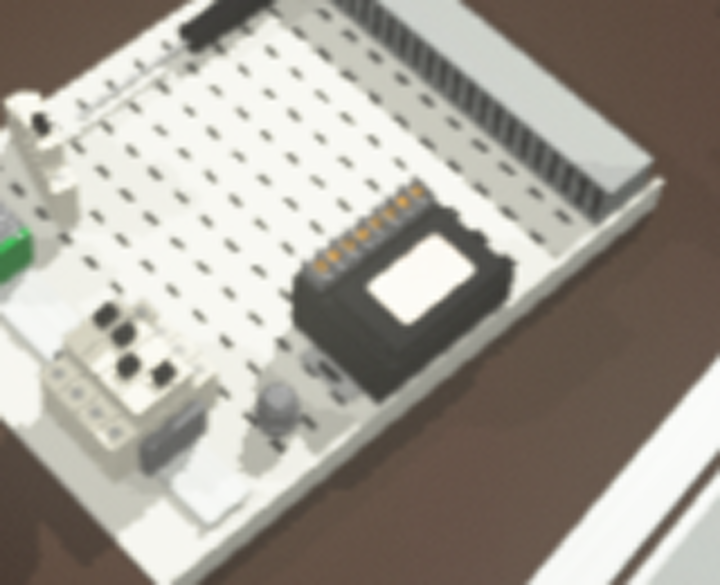

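View pics/f_crop_top.png

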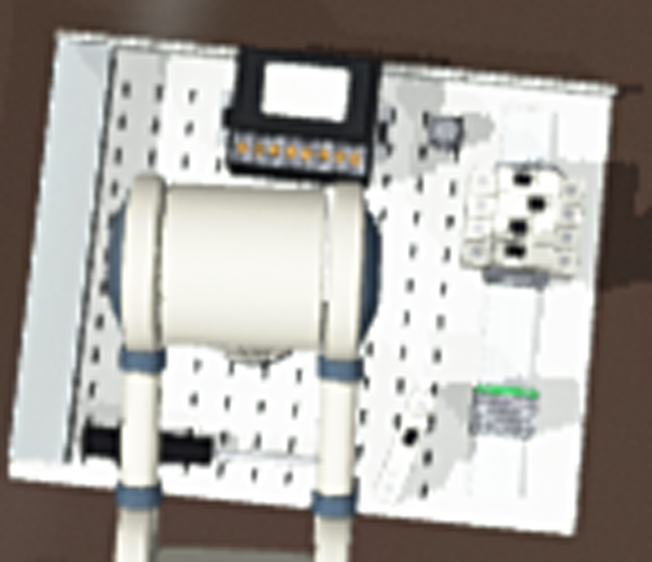

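It looks flush and about 8 mm from the bay centre. To be sure both corners are home, I'll press the right and left ends in turn with the fingers shut.

Request:
drive_tool --xyz '[[-0.7,-0.38,0.5],[-0.7,-0.38,0.6],[-0.7,-0.38,0.6],[0,0,1],[0,0,1]]' --angular '[[0,0,0],[0,0,0],[0,0,0],[0,0,0],[0,0,0]]' --jaw 0

```text
time: 15.05
tool_pos: [0.541, -0.0331, 0.0772]
orientation: [0.042, 0.999, -0.0, 0.0]
contact_force: [0.3, -0.2, 0.7]
grip_width: 0.0004
grasp_force: 0.0
```

Request:
drive_tool --xyz '[[0,0,0.9],[0,0,0.4],[-0.2,0,0],[-0.2,0,0],[-0.1,0,0]]' --angular '[[0,0,0],[0,0,0],[0,0,0],[0,0,0],[0,0,0]]'

```text
time: 15.55
tool_pos: [0.5629, -0.0344, 0.0295]
orientation: [0.042, 0.999, -0.0, 0.003]
contact_force: [-0.2, 0.7, 0.7]
grip_width: -0.0002
grasp_force: 0.0
```

```bash
python3 - <<'E'
from h import *
report(())
E
```

```text
t 15.55 tcp [ 0.5629 -0.0344  0.0295] P [ 0.0555 -0.0165] yaxis P deg 90.0 F [-0.2  0.7  0.7]
```

Request:
drive_tool --xyz '[[-0.12,0,0],[-0.1,0,0],[-0.04,0,0],[0,0,0]]' --angular '[[0,0,0],[0,0,0],[0,0,0],[0,0,0]]'

```text
time: 15.95
tool_pos: [0.5708, -0.035, 0.0267]
orientation: [0.042, 0.999, -0.0, 0.0]
contact_force: [0.4, -0.4, 0.1]
grip_width: 0.0001
grasp_force: 0.0
```

Request:
drive_tool --xyz '[[-0.05,0,0],[0,0,0]]' --angular '[[0,0,0],[0,0,0]]'

```text
time: 16.15
tool_pos: [0.5726, -0.0352, 0.0265]
orientation: [0.042, 0.999, 0.0, -0.0]
contact_force: [-0.7, -0.6, -0.4]
grip_width: -0.0002
grasp_force: 0.0
```

Request:
drive_tool --xyz '[[-0.05,0,0],[0,0,0]]' --angular '[[0,0,0],[0,0,0]]'

```text
time: 16.35
tool_pos: [0.5729, -0.0352, 0.0264]
orientation: [0.042, 0.999, 0.0, -0.002]
contact_force: [-7.4, -0.6, 4.7]
grip_width: 0.0003
grasp_force: 4.0
```

Request:
drive_tool --xyz '[[-0.05,0,0],[0,0,0]]' --angular '[[0,0,0],[0,0,0]]'

```text
time: 16.55
tool_pos: [0.5728, -0.0352, 0.0265]
orientation: [0.042, 0.999, 0.0, -0.005]
contact_force: [-17.5, 1.5, 10.8]
grip_width: 0.0001
grasp_force: 9.0
```

Request:
drive_tool --xyz '[[-0.05,0,0],[0,0,0]]' --angular '[[0,0,0],[0,0,0]]'

```text
time: 16.75
tool_pos: [0.5727, -0.0351, 0.0264]
orientation: [0.042, 0.999, 0.0, -0.007]
contact_force: [-27.2, 2.1, 16.3]
grip_width: 0.0003
grasp_force: 14.0
```

```bash
python3 - <<'E'
from h import *
report(())
E
```

```text
t 16.75 tcp [ 0.5727 -0.0351  0.0264] P [ 0.0653 -0.0164] yaxis P deg 90.0 F [-27.2   2.1  16.3]
```

The right end is solid: no movement at 27 N. Now the left.

Request:
drive_tool --xyz '[[0.5,0,0],[0,0.9,0],[0,0.98,0],[-0.2,0,0],[-0.1,0,0]]' --angular '[[0,0,0],[0,0,0],[0,0,0],[0,0,0],[0,0,0]]'

```text
time: 17.25
tool_pos: [0.5773, 0.0405, 0.0266]
orientation: [0.041, 0.999, -0.0, 0.0]
contact_force: [0.5, -0.3, -0.5]
grip_width: 0.0002
grasp_force: 0.0
```

Request:
drive_tool --xyz '[[-0.1,0,0],[-0.05,0,0],[0,0,0]]' --angular '[[0,0,0],[0,0,0],[0,0,0]]'

```text
time: 17.55
tool_pos: [0.5792, 0.0396, 0.0265]
orientation: [0.042, 0.999, 0.001, -0.005]
contact_force: [-18.3, 4.5, 11.4]
grip_width: 0.0001
grasp_force: 9.5
```

Request:
drive_tool --xyz '[[-0.05,0,0],[0,0,0]]' --angular '[[0,0,0],[0,0,0]]'

```text
time: 17.75
tool_pos: [0.5791, 0.0396, 0.0265]
orientation: [0.042, 0.999, 0.001, -0.007]
contact_force: [-26.7, 4.7, 16.2]
grip_width: 0.0001
grasp_force: 14.3
```

Request:
drive_tool --xyz '[[-0.05,0,0],[0,0,0]]' --angular '[[0,0,0],[0,0,0]]'

```text
time: 17.95
tool_pos: [0.579, 0.0396, 0.0265]
orientation: [0.042, 0.999, 0.001, -0.01]
contact_force: [-37.4, 5.4, 22.1]
grip_width: 0.0001
grasp_force: 18.9
```

```bash
python3 - <<'E'
from h import *
report(())
E
```

```text
t 17.95 tcp [0.579  0.0396 0.0265] P [0.0654 0.0585] yaxis P deg 90.0 F [-37.4   5.4  22.1]
```

Both ends are solid at the same panel x (65.3 and 65.4 mm), so the back is flush. I'll retreat and hand in.

Request:
drive_tool --xyz '[[0.3,0,0],[0.6,0,0],[0.3,0,-0.8],[0,0,-1],[0,0,-1]]' --angular '[[0,0,0],[0,0,0],[0,0,0],[0,0,0],[0,0,0]]'

```text
time: 18.45
tool_pos: [0.5383, 0.0418, 0.1393]
orientation: [0.043, 0.999, -0.0, -0.001]
contact_force: [1.3, -0.6, 0.2]
grip_width: -0.0002
grasp_force: 0.0
```

Request:
drive_tool --xyz '[[0.9,0,-1],[0.9,0,-0.5],[0,0,0]]' --angular '[[0,0,0],[0,0,0],[0,0,0]]'

```text
time: 18.75
tool_pos: [0.4692, 0.0482, 0.2012]
orientation: [0.043, 0.999, 0.0, 0.004]
contact_force: [1.5, -0.2, 0.3]
grip_width: -0.0001
grasp_force: 0.0
```

```bash
python3 - <<'E'
from h import *
report(('scene',),'g')
print(robot.close_job())
E
```

```text
t 18.75 tcp [0.4692 0.0482 0.2012] P [-0.0448  0.0579] yaxis P deg 89.9 F [ 1.5 -0.2  0.3]
scene transformer 0.58 P [0.1208 0.0208] z -0.0007
scene terminals 0.59 P [0.0899 0.0243] z 0.0725
scene back_left 0.82 P [0.1666 0.0695] z 0.0351
scene back_right 0.84 P [ 0.1656 -0.0285] z 0.0319
scene gland 0.58 P [ 0.1238 -0.0881] z 0.0032
scene yaw -0.6 len 0.098
the job is handed in; nothing more can be done
None
```

The job is handed in: the transformer's back face stands flush along the flange, about 8 mm right of the bay's middle by camera estimate, reached by pushing only in about 19 s, and I saw none of the other parts move.

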